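# Load the last vial and step the vial changer

### The arm

A 6-joint arm with a two-finger parallel gripper is mounted at the origin on a cart in front of the work surface, level with it; the furniture and walls round the work are solid. World frame = base frame: x ahead of the robot, y to its left, z up, the work surface at z = 0. Lengths are in mm, angles in rad, forces in N, time in s.
With the tool pointing down it reaches from about 350 to 975 mm from the base axis. Payload 7.1 kg.
Tool frame: the origin (TCP) lies at the centre of the arm's flange, where the gripper is bolted on; the fingertips stand 182 mm ahead of it and the grasp point (between the pads) lies 163 mm ahead of it; x points along the fingers, y is the direction in which the jaws open and shut, and the axes are right-handed (so a half turn about x gives the same grasp; the last joint's range is limited). The gripper opens to 88 mm and grips with 3 to 60 N. Pads are 20 mm wide; open, the fingers measure 115 mm over their backs; the gripper's body (75 mm by 178 mm) begins 61 mm behind the grasp point.
Start: joints at [1.274, 0.423, 1.63, -0, 1.089, -0.019], TCP at [171.369, 601.032, 404.675] pointing down, gripper open.
Joint ranges: [-3, 3], [-0.9, 2.11], [0.09, 2.58], [-1.31, 4.45], [0.11, 2.69], [-2.54, 2.54]. Speed limits (rad/s): [2.39, 2.39, 3.01, 3.14, 3.14, 3.14].

### API

Orientations are given as a rotation vector (axis times angle).
In Python, from workcell import readout, viewer, workorder, models gives the robot as it stands. The module is installed in compiled form; this text tells all that it offers.
- The arm moves only by the tool apply_moves, never from a script. Its argument "commands" is a list that holds one entry, the list of rows, each a list of 4 numbers: the shift along the world's x, y, z in m, then the turn about the world's z in rad. A call has 1 to 8 rows; each row is the pose to reach, as a shift and turn from the pose commanded when the call began; what a row does not reach only later rows make up. A row lasts 1/8 s, in which the tool goes at most 62.5 mm and 10.7 degrees, less where a joint would pass 70% of its speed; a pose out of reach is approached as far as the arm can. A call with a gripper value outside its range is refused whole. "gripper" is the finger opening in m, from 0 to 0.0878, set as the call begins (left out, the last holds). The fingers move at their own pace and stop on an object; the grip force is fixed at half the most. Time passes only in rows, so rows that repeat a pose let the fingers close. It gives the time, the measured TCP pose, the force and the opening at its end, in the units of the state.
- readout.get_obs(): the state, without advancing time (a new reading comes with each control period).
- viewer.get_image(name): name is "side" or "top"; returns a dict with "color" (384x512x3 uint8, red, green, blue), "vertical_fov" (degrees; the focal length in pixels is half the picture's height over the tangent of half this angle, whatever the lens; pixels are square), "cx", "cy" (the principal point, pixels), "D" ([k1, k2, p1, p2, k3] as OpenCV has them; the pictures are not rectified), "rvec" (rotation vector, rad) and "tvec" (3), from world to camera coordinates, as OpenCV has them. Camera axes: x right, y down, z forward; pixel columns grow to the right and rows downward; lengths in mm; the calibration is good to about 2 mm. A picture is of the moment at which its call begins. There is no depth.
- workorder.close_job(): hands the job in, once; it reports no verdict.
Trained networks look in the newest picture that a camera, given by its name, has taken for a name from the list of things; names that differ only in an ending like _2 or _b are one class to them, and where a whole thing is asked for, a point or a joint stands for the part that bears it (a point fixed in the world has none). Each returns a list of dicts, best first, with "conf" (0 to 1); they miss things now and then, are a little off and sometimes report something else, mostly with a low value. They report only what shows in the picture. A call takes as long as a camera call.
- models.search_frame(camera, label): "position" ([x, y, z] in mm, in world coordinates, good to about 4 mm: the middle of the surface that is visible of it).
- models.place_of(camera, label): "position" ([x, y, z] in mm, in world coordinates, good to about 4 mm: a listed point, or the origin of a listed thing).
The state is a dict: "t": time; "qpos": joint angles; "qvel": joint speeds; "joint_torque": joint torques, N m; "ee_pos": TCP position; "orientation": TCP orientation; "ft_force": force on the tool from outside, world axes, zero at the start; "moment": the same for the moment, N m; "width": finger opening in mm.
Only numpy, scipy, OpenCV 4.12 (cv2) and the standard library are available. Lean on these libraries where they do the work, as an engineer would, in place of code of your own. Each camera call takes 0.05 s, during which the arm holds its last target.

### The job

Stand the loose 25 mm vial from the table upright in the empty place of the changer's round carousel, then turn the flywheel clockwise through exactly one revolution, back to its home marks, so that the carousel steps once and brings that vial to the scanner window. The hood over the wheel leaves no room for the hand at the top of the turn, so change to the other handle half-way; do not turn past home, keep all vials standing in the carousel and leave the two bottles on the table where they are.

Things in the scene. Friction and masses are not known exactly. Their poses are not given: they have to be found in the camera images.
- new_vial_mid (a point): the capped glass vial to be loaded, 25 mm across and 48 mm tall (glass to 38 mm, cap above): the only vial of this size standing on the table. Point at its centre, 24 mm above its underside; z is its upright axis
- load_place (a point): fixed point of the changer: middle of the empty place in the carousel's ring of vials, at the side nearest the robot, on the carousel's floor (22 mm above the table). Its x axis points level from this place to the carousel's axis, 33 mm away; z is up
- scan_place (a point): fixed point of the changer, on the carousel's floor in front of the dark window of the small grey scanner block (50 mm tall): where the loaded vial stands after the carousel has stepped one place, 60 degrees anticlockwise seen from above (from the robot's side toward its right)
- carousel: round aluminium tray, 104 mm across (96 inside), rim 8 mm above its floor, hub 36 mm across and 5 mm high in the middle. Six 25 mm vials fit upright in the channel between, 60 degrees apart, about 8 mm between neighbours; five are there. Origin on its axis 6 mm under its floor, z up. Geared to the flywheel: one revolution of the wheel turns it 60 degrees
- wheel_centre (a point): fixed point of the changer: centre of the front face of the steel flywheel (120 mm across). Its z axis is the wheel's axis, pointing out of the face, up and toward the robot, 31 degrees from vertical; its y axis is level, toward the left seen from the robot; its x axis runs up the slope in the wheel's plane
- hood_edge (a point): middle of the outer edge of the flat hood panel, 160 mm wide and 10 mm thick, that stands square to the wheel's plane, its inner side 66 mm up the slope from the wheel's centre, and reaches 128 mm out from its face, overhanging the wheel. A gripper has no room in the upper part of the handles' circle, nor pointing straight down at the handles' home places
- handle_a (a point): first of the two equal black handles of the flywheel, at the start on its right seen from the robot: a cylinder 16 mm across standing square on the wheel's face, from 4 to 48 mm above the face, 46 mm from the wheel's axis. Its sleeve spins freely; a grip up to 10 degrees off its axis holds. Point on the handle's axis, 26 mm above the wheel's face; z is the handle's axis, pointing out
- handle_b (a point): second handle, like the first and opposite it, at the start on the wheel's left; point and z axis as for the first
- flywheel (a joint): angle of the flywheel in rad: 0 at the start (handles level, at the home marks), growing clockwise as seen facing the wheel from the robot (the right handle goes down and under to the left). No stop or click; friction of about 0.06 N m holds it where it is left
- bottle_large_mid (a point): bystander on the table: small capped bottle 37 mm across, 69 mm tall; point at its centre
- bottle_small_mid (a point): bystander on the table: small capped bottle 30 mm across, 55 mm tall; point at its centre
- ring_vial_1_mid (a point): one of the five vials already in the carousel, 25 mm across, 48 mm tall; point at its centre, z its upright axis
- ring_vial_2_mid (a point): one of the five vials already in the carousel, 25 mm across, 48 mm tall; point at its centre, z its upright axis
- ring_vial_3_mid (a point): one of the five vials already in the carousel, 25 mm across, 48 mm tall; point at its centre, z its upright axis
- ring_vial_4_mid (a point): one of the five vials already in the carousel, 25 mm across, 48 mm tall; point at its centre, z its upright axis
- ring_vial_5_mid (a point): one of the five vials already in the carousel, 25 mm across, 48 mm tall; point at its centre, z its upright axis
- new_vial: the same loose vial; origin at the centre of its underside

How it is judged (in metres and radians):
On the way, in this order (a step that is already met when the one before it is completed fails the run):
1. the vial stands in the empty place, let go, with the wheel still at home (angle between new_vial_mid's own z axis and vertical below 0.15 rad and height (world z) of new_vial_mid below 0.052 m and horizontal distance between new_vial_mid and load_place below 0.009 m and contact force between new_vial and the fingers below 0.05 N and value of joint flywheel between -0.12 and 0.12 rad), for 0.2 s.
2. the wheel is half-way round (value of joint flywheel between 2.5 and 3.8 rad).
3. the wheel has made one revolution (value of joint flywheel between 6.13319 and 6.43319 rad), for 0.2 s.
At the end, for the whole second after the job is handed in: The flywheel has turned clockwise 6.28 rad, within 0.15, and is at rest; the loaded vial stands upright (within 0.15 rad) on the carousel's floor within 10 mm of the scan place; the other five vials stand upright (within 0.15 rad) on the carousel's floor, each within 42 mm of its axis (all of step 3 and velocity of joint flywheel between -0.05 and 0.05 rad/s and horizontal distance between new_vial_mid and scan_place below 0.01 m and linear speed of new_vial below 0.02 m/s and angle between each of new_vial_mid, ring_vial_1_mid, ring_vial_2_mid, ring_vial_3_mid, ring_vial_4_mid, ring_vial_5_mid's own z axis and vertical below 0.15 rad and height (world z) of new_vial_mid below 0.052 m and horizontal distance between each of ring_vial_1_mid, ring_vial_2_mid, ring_vial_3_mid, ring_vial_4_mid, ring_vial_5_mid and carousel below 0.042 m and height (world z) of each of ring_vial_1_mid, ring_vial_2_mid, ring_vial_3_mid, ring_vial_4_mid, ring_vial_5_mid below 0.056 m); the robot touches nothing.
It fails at once if the wheel is turned more than 0.35 rad past one revolution (value of joint flywheel above 6.63319 rad).
It fails at once if the wheel is turned the wrong way by more than 0.35 rad (value of joint flywheel below -0.35 rad).
It fails at once if a bystander bottle is pushed more than 30 mm (distance of any of bottle_large_mid, bottle_small_mid from where it was at the start of the episode above 0.03 m).
It fails at once if a vial of the carousel is tipped over (angle between any of ring_vial_1_mid, ring_vial_2_mid, ring_vial_3_mid, ring_vial_4_mid, ring_vial_5_mid's own z axis and vertical above 0.6 rad).
It also fails if it takes over 72 s, if anything falls off the work surface, if the arm or the gripper's body presses on something with over 40 N, if the wrist force passes 120 N, or if a joint passes its speed limit or range.

## Working session

There is one attempt and no reset: what is moved stays moved. The work goes in short steps, Python scripts to look and compute and a tool call to move; the robot and the scene stay as the last step left them, time stands still between calls to the robot, and variables do not carry over. Pictures are saved under pics/ and viewed, and the job is handed in when it is done.

Besides the shell and the picture viewer there is one more tool, called after "Call:" as name(argument=value, ...) on one line, values as JSON. apply_moves: Moves the arm, as the interface text tells. Its arguments: {"type":"object","properties":{"commands":{"type":"array","items":{"type":"array","items":{"type":"array","items":{"type":"number"}}}},"gripper":{"type":"number"}},"required":["commands"]}

```bash
mkdir -p pics
python3 - <<'E'
from workcell import readout, viewer, models
import cv2, numpy as np
o=readout.get_obs(); print(o)
for n in ["side","top"]:
    im=viewer.get_image(n); cv2.imwrite(f"pics/{n}0.png",cv2.resize(im["color"][:,:,::-1],None,fx=1.5,fy=1.5)); print({k:v for k,v in im.items() if k!="color"})
    for l in ["new_vial_mid","load_place","scan_place","carousel","wheel_centre","hood_edge","handle_a","bottle_large_mid","bottle_small_mid","ring_vial_1_mid"]:
        print(n,l,[(np.round(d["position"],1).tolist(),round(d["conf"],2)) for d in models.place_of(n,l)])
E
```

```text
{'t': 0.0, 'qpos': array([ 1.27399504e+00,  4.23836500e-01,  1.63074108e+00,  1.93709184e-05,
        1.08859328e+00, -1.90078270e-02]), 'qvel': array([ 5.30219568e-05, -5.65505527e-04,  8.91674382e-04, -2.75251723e-04,
       -2.25455450e-04,  1.66691857e-03]), 'joint_torque': array([ 5.45519928e-03, -5.44616032e+01, -2.73677605e+01,  6.46084221e-02,
        2.27714237e-02, -9.72637599e-05]), 'ee_pos': array([171.28637586, 600.75797317, 403.88412134]), 'orientation': array([ 0.21684142,  1.5600397 , -0.21929191]), 'ft_force': array([-0.13343979,  0.49073684,  0.6998758 ]), 'moment': array([-0.03954388, -0.05394453,  0.02091203]), 'width': 87.99763939056118}
{'vertical_fov': 56.044435409261226, 'cx': 261.2849854502134, 'cy': 192.60445526479924, 'D': array([-0.05235037,  0.        ,  0.        ,  0.        ,  0.        ]), 'rvec': array([ 2.14447588, -0.3707238 ,  0.18233382]), 'tvec': array([-521.1979658 ,  252.23558577, 1051.22776233])}
side new_vial_mid [([456.2, -241.9, 24.1], 0.74), ([578.3, 34.6, 47.1], 0.53)]
side load_place [([552.0, 55.2, 22.5], 0.77)]
side scan_place [([574.
[... 727 characters left out ...]
.24712998,  548.26892402, 1405.10400207])}
top new_vial_mid [([460.0, -235.1, 25.2], 0.41)]
top load_place [([553.7, 61.0, 23.1], 0.58), ([446.5, -115.4, 36.3], 0.19)]
top scan_place [([576.3, 32.2, 21.7], 0.89), ([572.4, 210.0, 164.9], 0.17)]
top carousel [([582.4, 67.1, 16.2], 0.97), ([597.7, 94.8, 48.6], 0.26)]
top wheel_centre [([576.2, 256.2, 143.4], 0.71)]
top hood_edge [([574.2, 258.5, 284.2], 0.83)]
top handle_a [([575.6, 34.3, 40.5], 0.7), ([572.1, 209.5, 164.3], 0.56), ([555.2, 298.1, 165.9], 0.39)]
top bottle_large_mid [([444.9, -114.6, 36.8], 0.56), ([575.1, 257.1, 281.5], 0.4)]
top bottle_small_mid [([424.1, -385.6, 26.3], 0.58)]
top ring_vial_1_mid [([575.6, 32.9, 44.8], 0.47)]
```

View pics/side0.png

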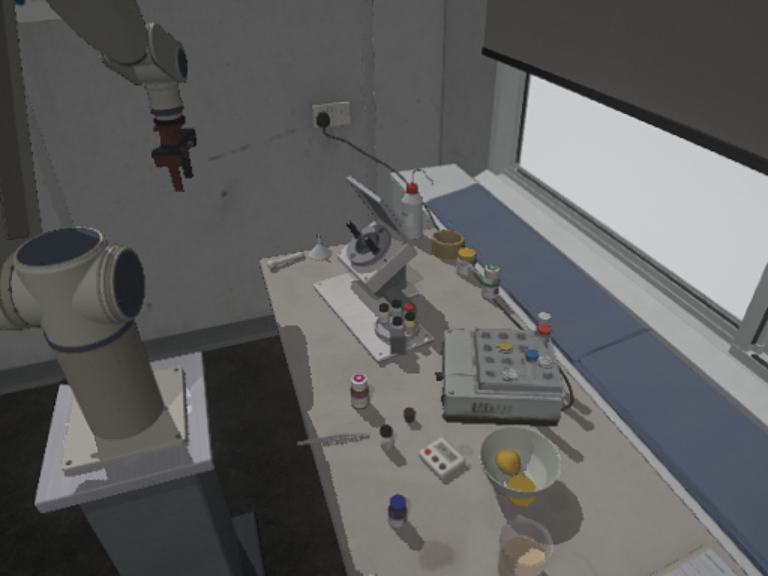

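View pics/top0.png

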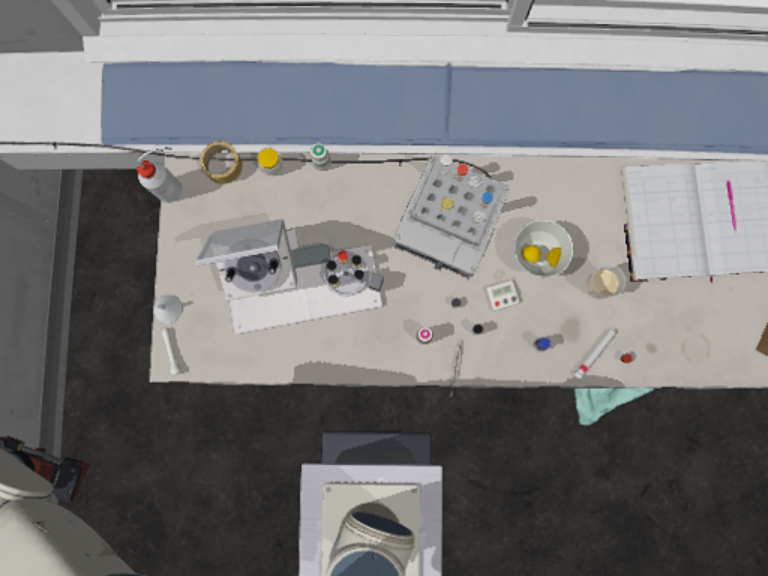

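```bash
cat > h.py <<'E'
from workcell import readout, viewer, models
import cv2, numpy as np
from scipy.spatial.transform import Rotation as Rn
def cam(im):
    h=im["color"].shape[0]; f=h/2/np.tan(np.radians(im["vertical_fov"])/2)
    return np.array([[f,0,im["cx"]],[0,f,im["cy"]],[0,0,1]]),np.array(im["D"]),np.array(im["rvec"]),np.array(im["tvec"])
def proj(im,P):
    K,D,r,t=cam(im); return cv2.projectPoints(np.array(P,float).reshape(-1,1,3),r,t,K,D)[0].reshape(-1,2)
def onz(im,uv,z):
    K,D,r,t=cam(im); R=cv2.Rodrigues(r)[0]
    p=cv2.undistortPoints(np.array(uv,float).reshape(-1,1,2),K,D).reshape(-1,2)
    d=np.c_[p,np.ones(len(p))]@R; c=-R.T@t
    return c+d*((z-c[2])/d[:,2])[:,None]
def crop(im,u0,v0,w,h,s,name,pts=[]):
    c=im["color"][v0:v0+h,u0:u0+w,::-1]
    c=cv2.resize(c,None,fx=s,fy=s,interpolation=cv2.INTER_CUBIC)
    for (u,v) in pts: cv2.circle(c,(int((u-u0+.5)*s),int((v-v0+.5)*s)),2,(0,255,0),-1)
    cv2.imwrite("pics/"+name,c)
E
python3 - <<'E'
from h import *
o=readout.get_obs(); print(Rn.from_rotvec(o["orientation"]).as_matrix().round(4))
t=viewer.get_image("top"); s=viewer.get_image("side")
import pickle; pickle.dump((t,s),open("im0.pkl","wb"))
crop(t,125,135,140,90,5.6,"t1.png"); crop(s,200,110,100,130,4.6,"s1.png")
crop(t,270,180,60,50,10,"t2.png"); crop(s,220,230,70,80,7,"s2.png")
E
```

```text
[[ 0.000e+00  2.743e-01  9.617e-01]
 [ 1.000e-04  9.617e-01 -2.743e-01]
 [-1.000e+00  1.000e-04  0.000e+00]]
```

```bash
python3 - <<'E'
import cv2,numpy as np
E
echo
```

```text
(no output)
```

View pics/t1.png

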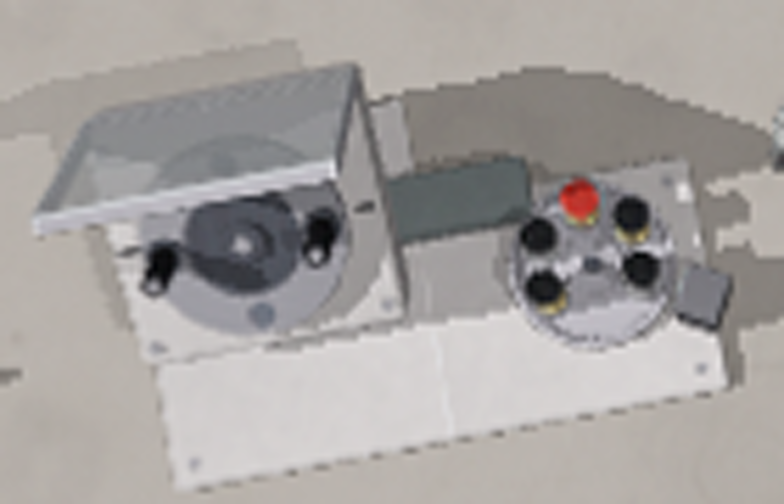

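View pics/s1.png

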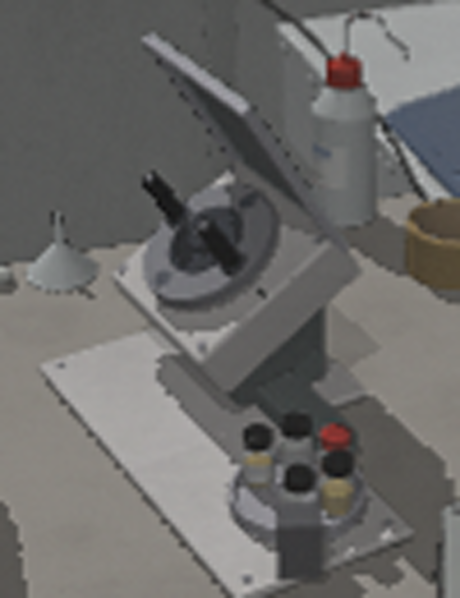

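View pics/t2.png

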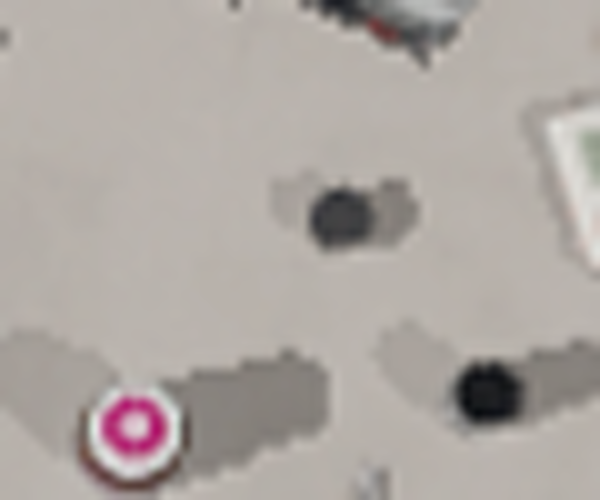

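View pics/s2.png

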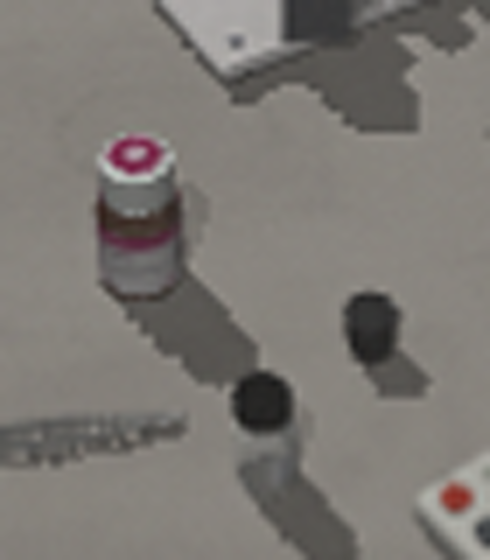

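Run:
```python
from h import *
import pickle; t,s=pickle.load(open("im0.pkl","rb"))
from scipy.optimize import least_squares
def cents(im,u0,v0,w,h,thr=45):
    g=im["color"][v0:v0+h,u0:u0+w].max(2).astype(np.uint8)
    m=(g<thr).astype(np.uint8)
    n,l,st,c=cv2.connectedComponentsWithStats(m)
    return [(c[i]+[u0,v0],st[i,4]) for i in range(1,n) if st[i,4]>8]
for c,a in cents(t,300,205,40,25): print("top vial",c,a,onz(t,[c],48))
for c,a in cents(s,245,275,40,40): print("side vial",c,a,onz(s,[c],46))
tc=[c for c,a in cents(t,210,160,40,35)];print([(c,a) for c,a in cents(t,210,160,40,35)])
# approx list in t1
ap=np.array([[538,235],[580,200],[632,215],[641,268],[545,287]])/5.6+[125,135]-.5
P=onz(t,ap,70);print(P.round(1))
def f(x):
    a=x[2]+np.radians([60,120,180,240,300]) # unused order
    return a
# order by angle: load at ang0; others +60k
def res(x,P):
    out=[]
    ang=np.arctan2(P[:,1]-x[1],P[:,0]-x[0])
    k=np.round((ang-x[2])/np.radians(60))
    a=x[2]+k*np.radians(60)
    return (P[:,:2]-x[:2]-33*np.c_[np.cos(a),np.sin(a)]).ravel()
r=least_squares(res,[583,67,np.pi+0.18],args=(P,));print(r.x,np.degrees(r.x[2])-180,r.fun.round(1))
sp=np.array([[257,437],[297,425],[336,436],[338,463],[299,478]])/4.6+[200,110]-.5
Q=onz(s,sp,68);r2=least_squares(res,[583,67,np.pi+0.18],args=(Q,));print(Q.round(1),r2.x,np.degrees(r2.x[2])-180,r2.fun.round(1))
x=(r.x+r2.x)/2
for im,n,b in((t,"t3.png",(205,150,60,60,10)),(s,"s3.png",(240,190,50,60,10))):
    pts=[]
    a=np.linspace(0,2*np.pi,40)
    for R,z in((52,30),(18,27)): pts+=list(proj(im,np.c_[x[0]+R*np.cos(a),x[1]+R*np.sin(a),0*a+z]))
    for k in range(6):
        b2=x[2]+k*np.pi/3; pts+=list(proj(im,[[x[0]+33*np.cos(b2),x[1]+33*np.sin(b2),70 if k else 22]]))
    crop(im,*b,n,pts)
```

```text
top vial [318.29166667 218.95833333] 24 [[ 458.61356444 -237.04928599   48.        ]]
side vial [272.5 278.5] 20 [[ 506.37379506 -225.25905608   46.        ]]
side vial [257. 287.] 45 [[ 456.7690349  -239.27344446   46.        ]]
[(array([237.17391304, 173.        ]), np.int32(23)), (array([220.6 , 176.56]), np.int32(25)), (array([239.04, 182.4 ]), np.int32(25)), (array([221.66666667, 185.875     ]), np.int32(24))]
[[596.6  94.1  70. ]
 [618.3  69.3  70. ]
 [609.4  37.7  70. ]
 [577.1  31.8  70. ]
 [565.   89.2  70. ]]
[586.82159691  63.08221477   3.34460119] 11.631532302134957 [-0.6 -0.3 -0.8 -0.4  0.7 -0.7  0.7 -0.   0.1  1.4]
[[562.2  87.2  68. ]
 [595.2  91.4  68. ]
 [617.7  68.3  68. ]
 [607.3  36.8  68. ]
 [574.7  29.8  68. ]] [584.97901331  61.34896171   3.34657311] 11.744514893785379 [-0.8  1.3 -0.1 -1.3  0.4  0.2  0.4  0.1  0.1 -0.3]
```

View pics/t3.png

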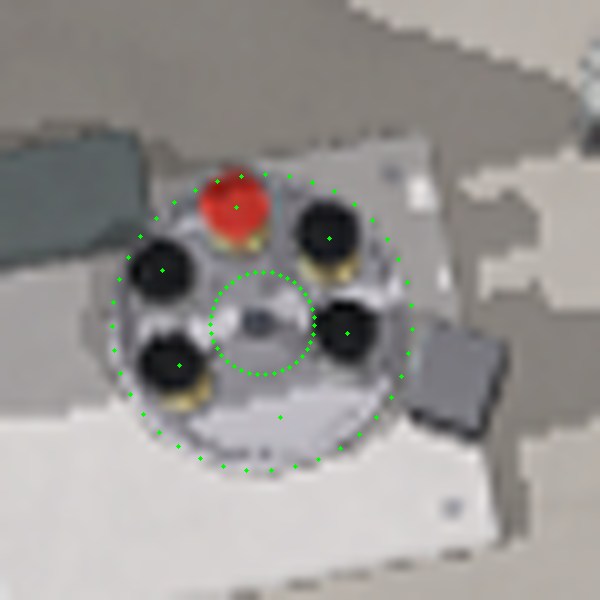

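View pics/s3.png

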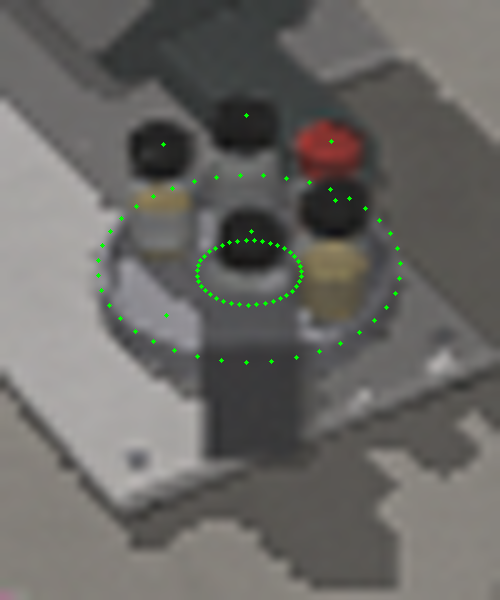

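Call:
apply_moves(commands=[[[0.022, -0.056, 0, -0.14], [0.044, -0.112, 0, -0.28], [0.066, -0.168, 0, -0.42], [0.088, -0.224, 0, -0.56], [0.11, -0.28, 0, -0.7], [0.132, -0.336, 0, -0.84], [0.154, -0.392, 0, -0.98], [0.176, -0.448, 0, -1.098]]], gripper=0.042)

```text
t: 2.2
ee_pos: [347.7, 151.3, 405.1]
orientation: [1.068, 1.293, -1.066]
ft_force: [0.8, 0.1, 1.0]
width: 42.1
```

Call:
apply_moves(commands=[[[0.016, -0.056, -0.01, 0], [0.032, -0.112, -0.02, 0], [0.048, -0.168, -0.03, 0], [0.064, -0.224, -0.04, 0], [0.08, -0.28, -0.05, 0], [0.095, -0.336, -0.06, 0], [0.11, -0.391, -0.08, 0], [0.11, -0.391, -0.12, 0]]])

```text
t: 3.2
ee_pos: [459.2, -242.0, 285.3]
orientation: [1.067, 1.287, -1.065]
ft_force: [-0.4, 1.0, -0.7]
width: 42.0
```

Call:
apply_moves(commands=[[[0, 0, 0, 0]]])

```text
t: 3.32
ee_pos: [456.2, -238.0, 282.4]
orientation: [1.065, 1.301, -1.067]
ft_force: [-0.3, 0.2, 0.1]
width: 42.0
```

Run:
```python
from h import *
o=readout.get_obs(); print(o["ee_pos"],Rn.from_rotvec(o["orientation"]).as_matrix().round(3)[:,1])
t=viewer.get_image("top"); s=viewer.get_image("side")
crop(t,280,180,80,70,8,"t4.png",proj(t,[[457.8,-238.2,48]])); crop(s,210,210,100,100,6,"s4.png",proj(s,[[457.8,-238.2,48],[457.8,-238.2,0],[o["ee_pos"][0],o["ee_pos"][1],103]]))
```

```text
[ 456.19447007 -237.9851826   282.41121324] [ 0.981  0.193 -0.005]
```

View pics/s4.png

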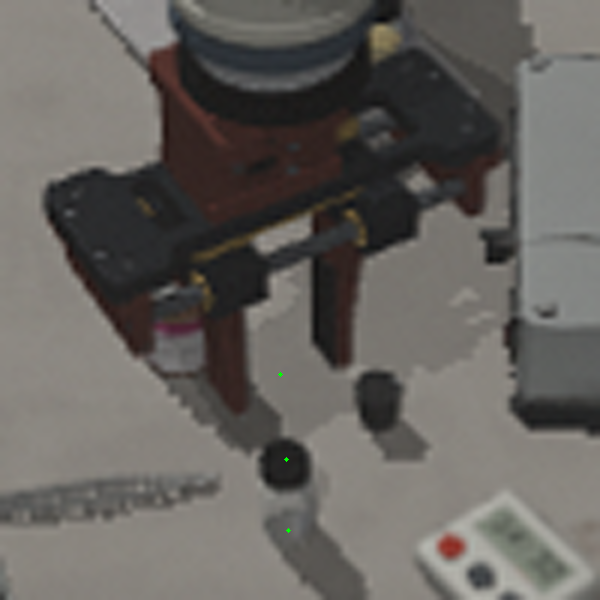

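View pics/t4.png

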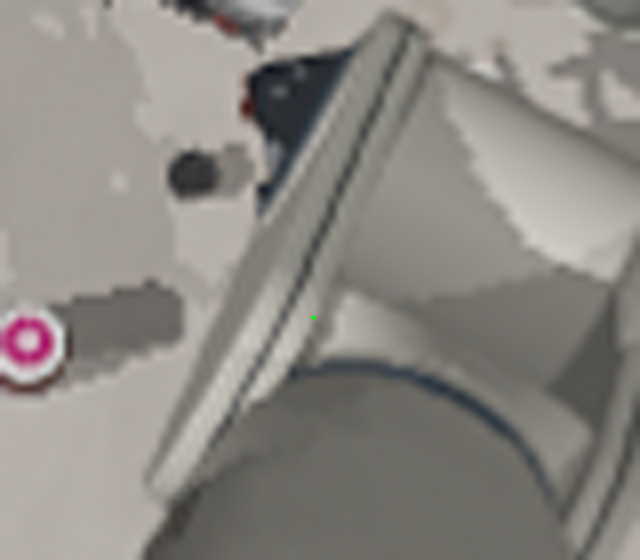

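Call:
apply_moves(commands=[[[0.001, 0, -0.03, 0], [0.001, 0, -0.06, 0], [0.001, 0, -0.08, 0], [0.001, 0, -0.087, 0], [0.001, 0, -0.087, 0]]])

```text
t: 4.05
ee_pos: [458.9, -237.8, 198.7]
orientation: [1.064, 1.294, -1.063]
ft_force: [-0.9, -0.3, -0.4]
width: 41.8
```

Call:
apply_moves(commands=[[[0, 0, 0, 0], [0, 0, 0, 0], [0, 0, 0, 0], [0, 0, 0, 0]]], gripper=0.0)

```text
t: 4.55
ee_pos: [458.7, -238.2, 198.4]
orientation: [1.064, 1.294, -1.064]
ft_force: [0.3, 0.1, 7.0]
width: 23.4
```

Call:
apply_moves(commands=[[[0, 0, 0.04, 0], [0, 0, 0.08, 0], [0, 0, 0.12, 0], [0, 0, 0.12, 0]]])

```text
t: 5.05
ee_pos: [459.2, -238.5, 320.5]
orientation: [1.064, 1.289, -1.063]
ft_force: [0.1, -0.3, -0.2]
width: 23.4
```

Run:
```python
from h import *
o=readout.get_obs(); print(o)
s=viewer.get_image("side")
crop(s,210,190,100,110,5.5,"s5.png")
```

```text
{'t': 5.05, 'qpos': array([-5.01976365e-01,  3.87096531e-01,  1.92860225e+00,  1.08912651e-05,
        8.19993185e-01, -6.96867539e-01]), 'qvel': array([-0.00011169,  0.0548134 ,  0.03995037, -0.00066623, -0.03314968,
        0.00158688]), 'joint_torque': array([ 2.91138439e-02, -4.79538095e+01, -2.16740280e+01,  3.64630495e-02,
        4.70503941e-01, -1.06612886e-03]), 'ee_pos': array([ 459.17638661, -238.45299842,  320.50570637]), 'orientation': array([ 1.06443319,  1.28910404, -1.06259257]), 'ft_force': array([ 0.06285735, -0.34909188, -0.24997009]), 'moment': array([-0.04541798,  0.03465865,  0.0154762 ]), 'width': 23.418767010007404}
```

View pics/s5.png

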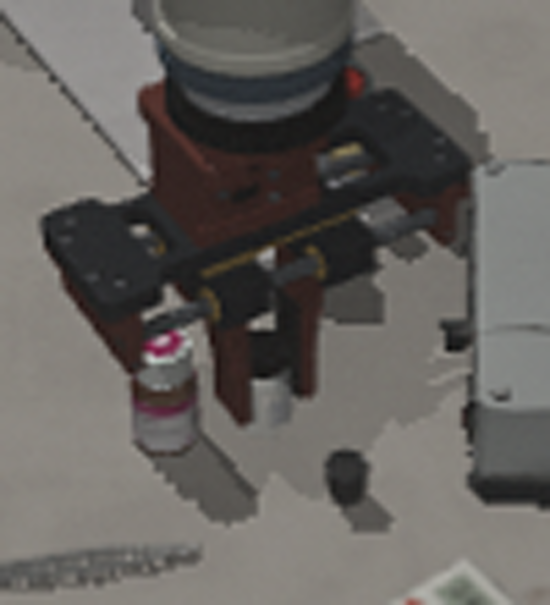

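Call:
apply_moves(commands=[[[0.016, 0.05, 0, 0], [0.032, 0.1, 0, 0], [0.048, 0.15, 0, 0], [0.064, 0.2, 0, 0], [0.08, 0.25, 0, 0], [0.094, 0.294, 0, 0], [0.094, 0.294, -0.03, 0], [0.094, 0.294, -0.03, 0]]])

```text
t: 6.1
ee_pos: [550.8, 56.4, 284.4]
orientation: [1.06, 1.301, -1.068]
ft_force: [-0.3, -1.1, -0.7]
width: 23.2
```

Run:
```python
from h import *
o=readout.get_obs(); print(o["ee_pos"],Rn.from_rotvec(o["orientation"]).as_matrix().round(3)[:,1])
s=viewer.get_image("side");t=viewer.get_image("top")
e=o["ee_pos"]; b=e[2]-198.4
crop(s,225,160,70,90,7,"s6.png",list(proj(s,[[e[0],e[1],b],[e[0],e[1],22],[e[0],e[1],b+35]])))
crop(t,200,140,70,70,8,"t6.png",list(proj(t,[[e[0],e[1],b]])))
```

```text
[550.83003122  56.44559762 284.44688332] [ 0.981  0.195 -0.007]
```

View pics/s6.png

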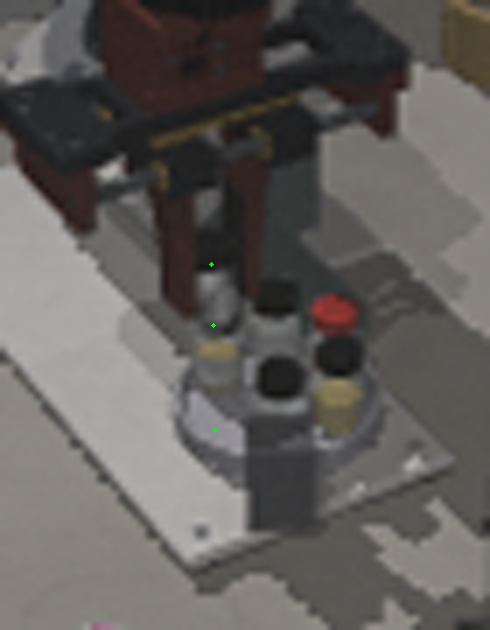

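View pics/t6.png

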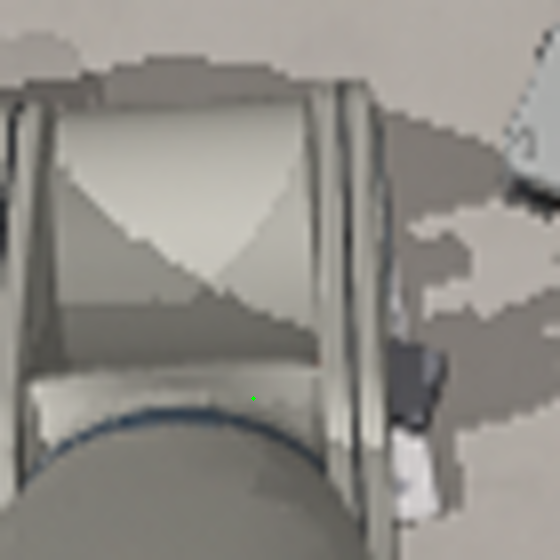

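Run:
```python
from h import *
s=viewer.get_image("side")
crop(s,240,185,40,40,15,"s7.png",proj(s,[[552.7,54.7,86],[552.7,54.7,124]]))
```

```text
(no output)
```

View pics/s7.png

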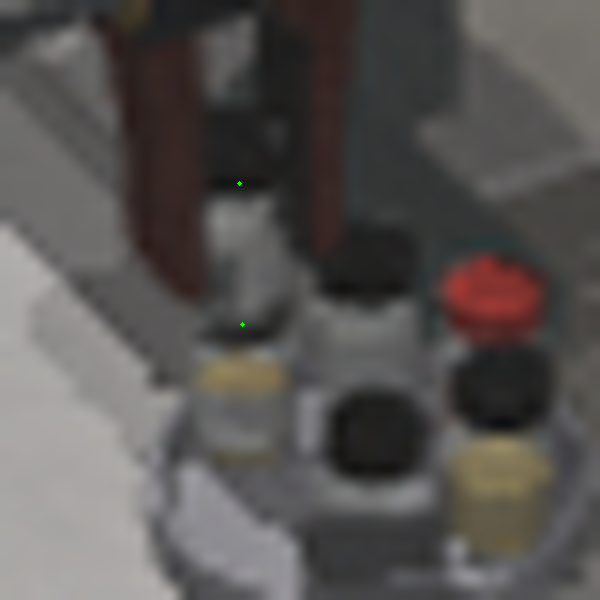

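Call:
apply_moves(commands=[[[0, 0, -0.02, 0], [0, 0, -0.04, 0], [0, 0, -0.055, 0], [0, 0, -0.055, 0]]])

```text
t: 6.75
ee_pos: [552.1, 55.6, 232.2]
orientation: [1.064, 1.296, -1.066]
ft_force: [-1.5, 0.4, -0.1]
width: 24.0
```

Call:
apply_moves(commands=[[[0, 0, -0.003, 0], [0, 0, -0.006, 0], [0, 0, -0.006, 0]]])

```text
t: 7.12
ee_pos: [552.4, 56.1, 226.8]
orientation: [1.064, 1.295, -1.064]
ft_force: [0.1, 0.6, 0.2]
width: 23.4
```

Call:
apply_moves(commands=[[[0, 0, -0.002, 0], [0, 0, -0.004, 0], [0, 0, -0.004, 0]]])

```text
t: 7.5
ee_pos: [552.3, 56.0, 222.5]
orientation: [1.064, 1.295, -1.065]
ft_force: [0.4, -0.4, -0.5]
width: 23.6
```

Call:
apply_moves(commands=[[[0, 0, -0.002, 0], [0, 0, -0.002, 0]]])

```text
t: 7.75
ee_pos: [552.4, 56.0, 220.6]
orientation: [1.064, 1.295, -1.064]
ft_force: [-0.1, -0.2, 0.5]
width: 23.4
```

Call:
apply_moves(commands=[[[0, 0, -0.001, 0], [0, 0, -0.001, 0]]])

```text
t: 8.0
ee_pos: [552.4, 56.0, 220.3]
orientation: [1.064, 1.295, -1.064]
ft_force: [-1.6, 0.2, 7.9]
width: 23.6
```

Call:
apply_moves(commands=[[[0, 0, 0, 0], [0, 0, 0, 0], [0, 0, 0, 0]]], gripper=0.038)

```text
t: 8.38
ee_pos: [552.4, 56.0, 219.6]
orientation: [1.064, 1.295, -1.064]
ft_force: [0.2, -0.1, 0.1]
width: 38.0
```

Call:
apply_moves(commands=[[[0, 0, 0.03, 0], [0, 0, 0.06, 0], [0, 0, 0.12, 0], [0, 0, 0.18, 0], [0, 0, 0.18, 0]]])

```text
t: 9.0
ee_pos: [553.7, 56.2, 404.6]
orientation: [1.069, 1.288, -1.058]
ft_force: [0.6, -0.1, -0.0]
width: 37.9
```

Run:
```python
from h import *
o=readout.get_obs(); print(o["t"],o["ee_pos"],o["qpos"])
s=viewer.get_image("side");t=viewer.get_image("top")
crop(s,225,160,70,90,7,"s8.png",list(proj(s,[[552.4,56,22],[552.4,56,70]])))
```

```text
9.0 [553.71332107  56.16858021 404.57809736] [ 7.97013472e-02  3.21639158e-01  1.78551999e+00  4.84466923e-05
  1.02490880e+00 -1.15311830e-01]
```

View pics/s8.png

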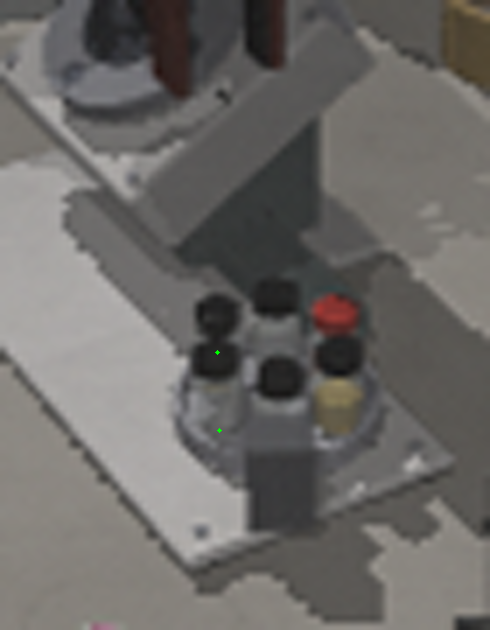

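```bash
cat >> h.py <<'E'
S31,C31=np.sin(np.radians(31)),np.cos(np.radians(31))
def W(C,yaw,p):
    p=np.atleast_2d(np.array(p,float))
    F=np.array([np.cos(yaw),np.sin(yaw),0]);Y=np.array([-np.sin(yaw),np.cos(yaw),0]);Z=np.array([0,0,1.])
    xs=C31*F+S31*Z; zs=-S31*F+C31*Z
    return np.array(C)+p[:,:1]*xs+p[:,1:2]*Y+p[:,2:]*zs
def model(C,yaw,th=0):
    a=np.linspace(0,2*np.pi,48); pts=[W(C,yaw,np.c_[60*np.cos(a),60*np.sin(a),0*a])]
    for k in (0,np.pi):
        x,y=-46*np.sin(th+k),-46*np.cos(th+k)
        pts.append(W(C,yaw,[[x,y,4],[x,y,48]]))
        b=np.linspace(0,2*np.pi,12); pts.append(W(C,yaw,np.c_[x+8*np.cos(b),y+8*np.sin(b),0*b+48]))
    pts.append(W(C,yaw,[[66,80,128],[66,-80,128],[76,80,128],[76,-80,128],[66,80,0],[66,-80,0]]))
    return np.vstack(pts)
E
python3 - <<'E'
from h import *
import pickle; t,s=pickle.load(open("im0.pkl","rb"))
C=[576,255,141.8]
P=model(C,np.radians(11))
crop(t,120,130,80,80,9,"t9.png",proj(t,P)); crop(s,220,110,70,80,8,"s9.png",proj(s,P))
E
```

```text
(no output)
```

View pics/t9.png

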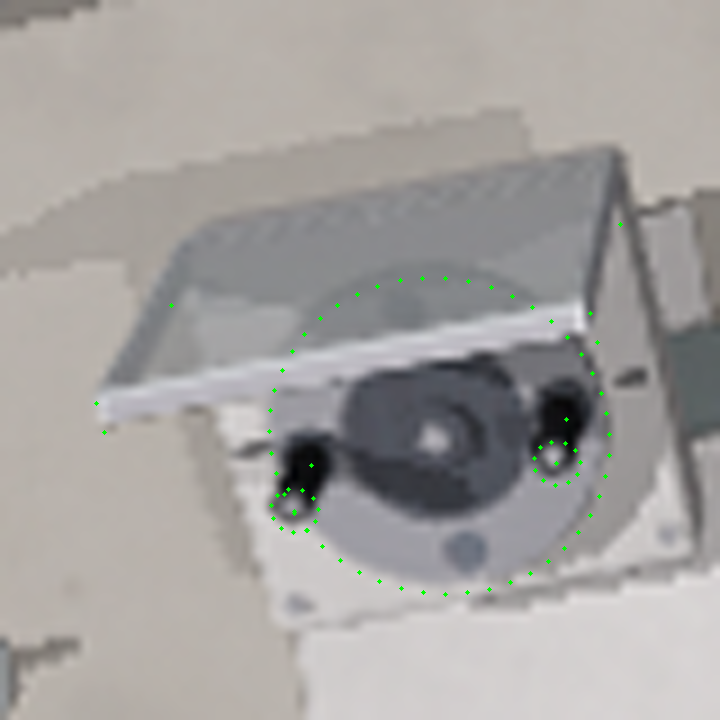

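View pics/s9.png

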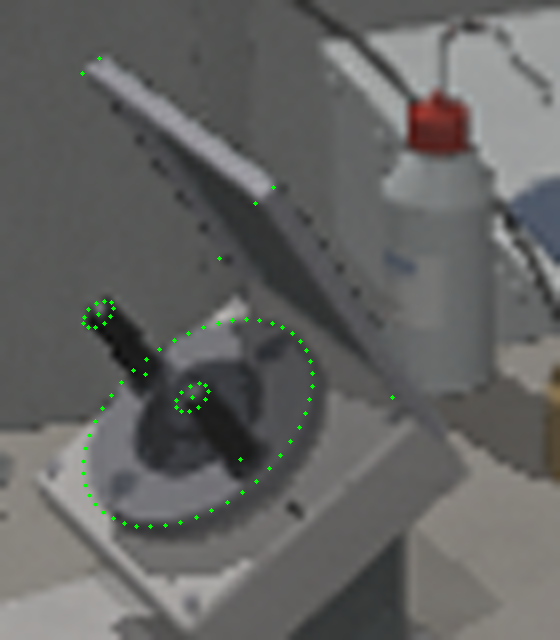

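Call:
apply_moves(commands=[[[-0.02, 0.02, 0.02, 0.18], [-0.03, 0.04, 0.03, 0.36], [-0.03, 0.06, 0.03, 0.54], [-0.03, 0.08, 0.03, 0.72], [-0.03, 0.1, 0.03, 0.9], [-0.03, 0.12, 0.03, 1.08], [-0.03, 0.14, 0.03, 1.26], [-0.03, 0.155, 0.03, 1.44]]], gripper=0.0)

```text
t: 10.1
ee_pos: [521.9, 211.7, 427.1]
orientation: [-0.056, 1.574, 0.054]
ft_force: [-0.4, -0.6, 0.5]
width: 0.4
```

Call:
apply_moves(commands=[[[0.006, 0.012, 0, 0.131], [0.006, 0.012, -0.03, 0.131], [0.006, 0.012, -0.06, 0.131], [0.006, 0.012, -0.08, 0.131], [0.006, 0.012, -0.1, 0.131], [0.006, 0.012, -0.1, 0.131]]])

```text
t: 10.85
ee_pos: [527.2, 222.5, 326.2]
orientation: [-0.155, 1.572, 0.152]
ft_force: [0.1, 0.0, -0.8]
width: 0.3
```

```bash
cat >> h.py <<'E'
C0=np.array([578.2,255.3,141.3]); YAW=np.radians(11)
def tipw(o):
    R=Rn.from_rotvec(o["orientation"]).as_matrix(); p=o["ee_pos"]+182*R[:,0]; d=p-C0
    F=np.array([np.cos(YAW),np.sin(YAW)]);Y=np.array([-F[1],F[0]])
    return np.array([d[:2]@F,d[:2]@Y,d[2]])
E
python3 - <<'E'
from h import *
o=readout.get_obs(); print(o["t"],o["ee_pos"],tipw(o),Rn.from_rotvec(o["orientation"]).as_matrix()[:,1])
s=viewer.get_image("side");t=viewer.get_image("top")
crop(s,200,70,110,130,4.6,"s10.png"); crop(t,110,110,110,100,5.5,"t10.png")
E
```

```text
10.85 [527.16486683 222.54456955 326.24765867] [-57.59674705 -22.65832628   2.95210789] [-0.19396241  0.98100809 -0.00131131]
```

View pics/s10.png

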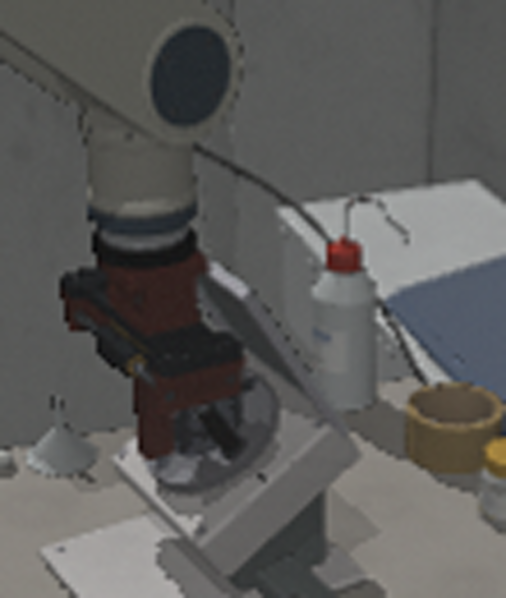

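View pics/t10.png

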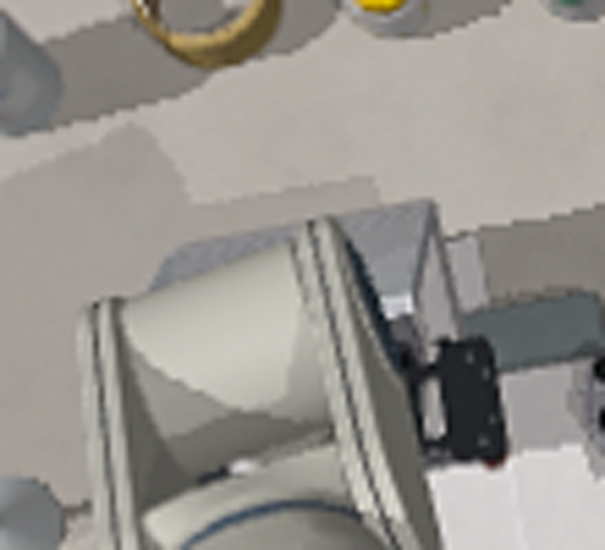

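Call:
apply_moves(commands=[[[0.001, 0, -0.015, 0], [0.001, 0, -0.025, 0], [0.001, 0, -0.025, 0]]])

```text
t: 11.32
ee_pos: [529.0, 222.9, 303.7]
orientation: [-0.154, 1.567, 0.153]
ft_force: [0.3, 0.0, 0.5]
width: 0.6
```

Call:
apply_moves(commands=[[[0, 0, -0.002, 0], [0, 0, -0.003, 0]]])

```text
t: 11.58
ee_pos: [529.5, 223.1, 301.9]
orientation: [-0.153, 1.565, 0.153]
ft_force: [0.1, -1.0, -0.3]
width: 0.5
```

Call:
apply_moves(commands=[[[0, 0, -0.001, 0], [0, 0, -0.002, 0]]])

```text
t: 11.82
ee_pos: [529.4, 223.0, 299.8]
orientation: [-0.153, 1.565, 0.153]
ft_force: [0.1, 0.3, 0.1]
width: 0.5
```

Call:
apply_moves(commands=[[[0, 0, -0.001, 0], [0, 0, -0.002, 0]]])

```text
t: 12.08
ee_pos: [529.6, 223.2, 298.3]
orientation: [-0.153, 1.565, 0.153]
ft_force: [-2.3, -1.1, 10.6]
width: 0.3
```

Call:
apply_moves(commands=[[[0, 0, -0.001, 0], [0, 0, -0.0015, 0]]])

```text
t: 12.32
ee_pos: [529.6, 223.3, 298.0]
orientation: [-0.153, 1.564, 0.154]
ft_force: [-5.7, -0.2, 18.8]
width: 0.2
```

Call:
apply_moves(commands=[[[-0.001, 0.005, 0, 0], [-0.002, 0.01, 0, 0], [-0.003, 0.015, 0, 0], [-0.004, 0.02, 0, 0], [-0.004, 0.02, 0, 0]]])

```text
t: 12.95
ee_pos: [523.6, 242.8, 296.3]
orientation: [-0.154, 1.571, 0.153]
ft_force: [-10.6, -1.8, 11.4]
width: 0.2
```

Run:
```python
from h import *
o=readout.get_obs(); print(o["t"],o["ee_pos"],tipw(o),o["ft_force"])
s=viewer.get_image("side")
crop(s,210,110,80,80,7,"s11.png",proj(s,model(C0,YAW,0.38)))
print(models.place_of("side","handle_a"))
```

```text
12.95 [523.59653008 242.82871818 296.2660754 ] [-57.00924839  -1.93714427 -27.03097801] [-10.55417295  -1.75002879  11.43916162]
[{'position': [557.0, 207.8, 158.3], 'conf': 0.6}]
```

View pics/s11.png

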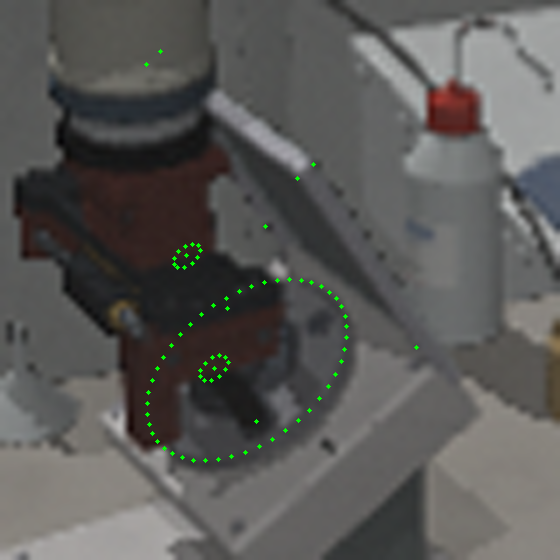

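Call:
apply_moves(commands=[[[0, 0.005, 0, 0], [-0.001, 0.01, 0, 0], [-0.002, 0.015, 0, 0], [-0.003, 0.02, 0, 0], [-0.004, 0.025, 0, 0], [-0.004, 0.025, 0, 0]]])

```text
t: 13.8
ee_pos: [521.0, 268.2, 298.1]
orientation: [-0.153, 1.566, 0.153]
ft_force: [-8.3, -1.4, 19.0]
width: 0.5
```

Run:
```python
from h import *
o=readout.get_obs(); print(o["t"],o["ee_pos"],tipw(o),o["ft_force"])
s=viewer.get_image("side")
crop(s,210,110,80,80,7,"s12.png",proj(s,model(C0,YAW,0.8)))
print(models.place_of("side","handle_a"),models.place_of("side","ring_vial_1_mid"))
```

```text
13.8 [520.9946055  268.23625302 298.07497419] [-53.76441369  23.6396818  -25.2250071 ] [-8.26691516 -1.39785885 18.97150395]
[] [{'position': [582.5, 33.4, 45.5], 'conf': 0.37}]
```

View pics/s12.png

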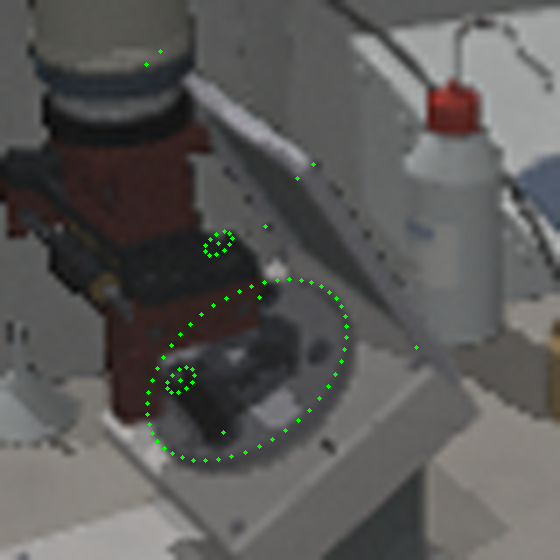

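Call:
apply_moves(commands=[[[0, 0, 0.04, 0], [0, 0, 0.068, 0], [0.004, -0.027, 0.068, 0], [0.009, -0.055, 0.068, 0], [0.013, -0.082, 0.068, 0], [0.013, -0.082, 0.05, 0], [0.013, -0.082, 0.03, 0], [0.013, -0.082, 0.03, 0]]])

```text
t: 14.95
ee_pos: [533.5, 186.4, 324.0]
orientation: [-0.154, 1.569, 0.153]
ft_force: [0.9, 0.2, 0.3]
width: 0.4
```

Run:
```python
from h import *
o=readout.get_obs(); print(o["t"],o["ee_pos"],tipw(o),o["ft_force"])
s=viewer.get_image("side")
crop(s,210,110,80,80,7,"s13.png",[])
print(models.place_of("side","handle_a"))
F=np.array([np.cos(YAW),np.sin(YAW)]);Y=np.array([-F[1],F[0]])
c=np.array([521.4+13,268-82]); cz=296.2+30
for th,y,f,z in [(.8,-53.5,-55,2.3),(1.1,-42.4,-55.7,-1.8),(1.4,-29.3,-59.4,-4),(1.57,-21.5,-60,-4.4),(1.9,-6.6,-57.9,-3),(2.2,5.6,-55,0),(2.45,13.9,-55,4)]:
    p=C0[:2]+F*f+Y*y-c; print(th,(p/1000).round(4),round((C0[2]+z+182-cz)/1000,4))
```

```text
14.95 [533.48029648 186.42082055 323.95902346] [-57.7917699  -59.13580035   0.66058095] [0.88453586 0.1623286  0.2722829 ]
[{'position': [590.9, 96.1, 46.4], 'conf': 0.33}]
0.8 [0.     0.0063] -0.0006
1.1 [-0.0028  0.0171] -0.0047
1.4 [-0.0089  0.0292] -0.0069
1.57 [-0.011   0.0367] -0.0073
1.9 [-0.0118  0.0518] -0.0059
2.2 [-0.0113  0.0643] -0.0029
2.45 [-0.0128  0.0725] 0.0011
```

View pics/s13.png

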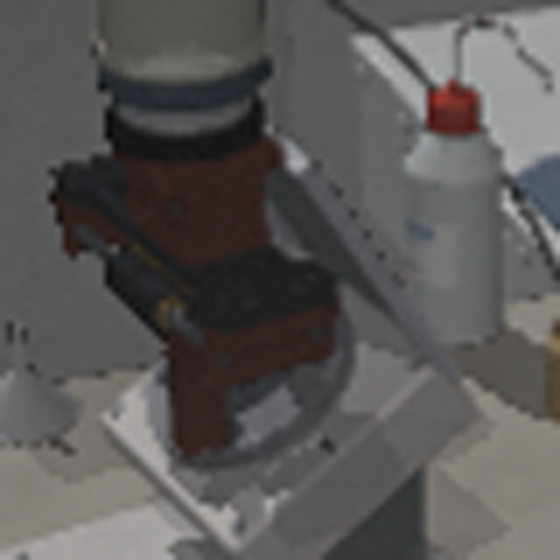

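Call:
apply_moves(commands=[[[0, 0.006, -0.001, 0], [-0.002, 0.012, -0.003, 0], [-0.003, 0.017, -0.005, 0], [-0.006, 0.023, -0.006, 0], [-0.009, 0.029, -0.007, 0], [-0.011, 0.037, -0.007, 0], [-0.011, 0.037, -0.007, 0]]])

```text
t: 15.92
ee_pos: [523.3, 223.8, 319.2]
orientation: [-0.153, 1.565, 0.154]
ft_force: [0.4, -0.7, 0.6]
width: 0.3
```

Run:
```python
from h import *
o=readout.get_obs(); print(o["t"],o["ee_pos"],tipw(o),o["ft_force"])
s=viewer.get_image("side");t=viewer.get_image("top")
crop(s,210,110,80,80,7,"s14.png",proj(s,model(C0,YAW,1.57)))
crop(t,110,120,100,90,6,"t14.png",[])
print(models.place_of("side","handle_a"))
```

```text
15.925 [523.27598505 223.83921541 319.21993371] [-59.84411538 -20.31695588  -4.0800311 ] [ 0.42571381 -0.67800626  0.61367874]
[]
```

View pics/s14.png

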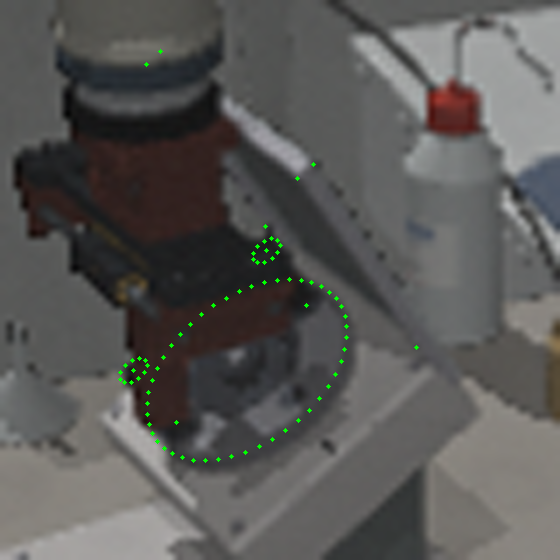

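View pics/t14.png

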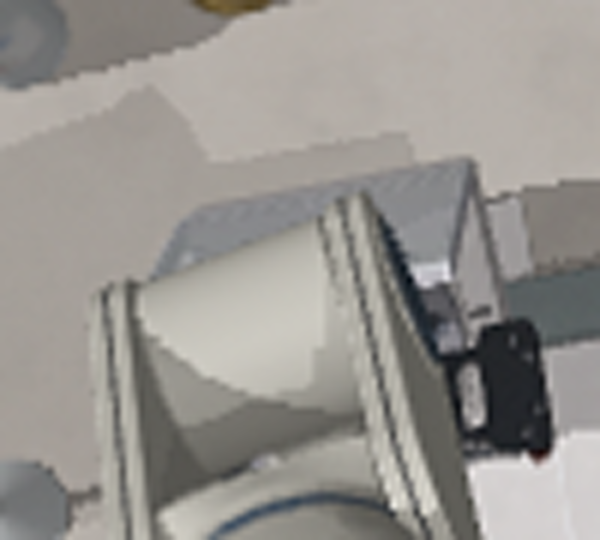

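Call:
apply_moves(commands=[[[-0.001, 0.007, 0.001, 0], [-0.001, 0.015, 0.001, 0], [-0.001, 0.021, 0.003, 0], [0, 0.027, 0.004, 0], [-0.001, 0.031, 0.006, 0], [-0.001, 0.036, 0.008, 0], [-0.001, 0.036, 0.008, 0]]])

```text
t: 16.95
ee_pos: [522.4, 259.5, 327.5]
orientation: [-0.153, 1.565, 0.154]
ft_force: [-0.0, 0.4, -0.3]
width: 0.5
```

Run:
```python
from h import *
o=readout.get_obs(); print(o["t"],o["ee_pos"],tipw(o),o["ft_force"])
s=viewer.get_image("side")
crop(s,210,110,80,130,6,"s15.png",proj(s,model(C0,YAW,2.45)))
print(models.place_of("side","handle_a"))
```

```text
16.95 [522.38157421 259.52929052 327.47646775] [-53.90240554  14.91037113   4.17651902] [-0.01242992  0.37841572 -0.31116787]
[{'position': [594.2, 33.5, 47.1], 'conf': 0.61}, {'position': [601.6, 224.2, 181.1], 'conf': 0.57}]
```

View pics/s15.png

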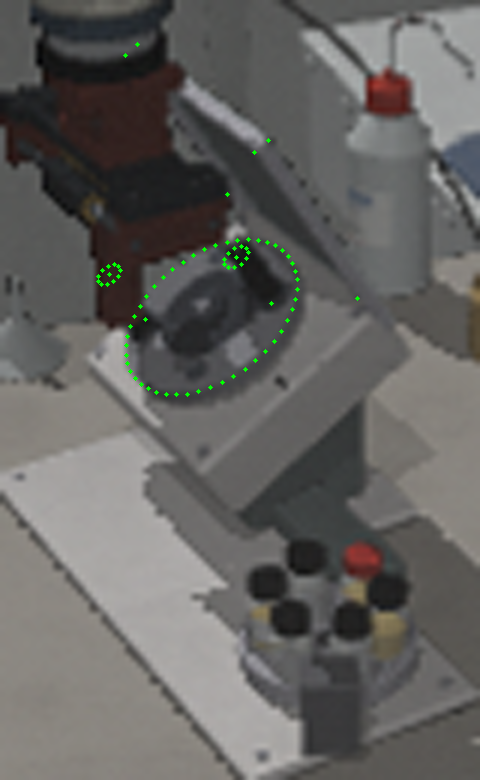

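Call:
apply_moves(commands=[[[0.004, -0.02, 0, 0], [0.008, -0.04, 0, 0], [0.008, -0.04, -0.015, 0], [0.008, -0.04, -0.025, 0], [0.008, -0.04, -0.028, 0], [0.008, -0.04, -0.03, 0], [0.008, -0.04, -0.031, 0]]])

```text
t: 17.92
ee_pos: [529.9, 219.5, 297.1]
orientation: [-0.154, 1.567, 0.154]
ft_force: [-7.7, -1.8, 19.0]
width: 0.1
```

Call:
apply_moves(commands=[[[-0.001, 0.006, 0, 0], [-0.002, 0.012, 0, 0], [-0.003, 0.018, 0, 0], [-0.004, 0.024, 0, 0], [-0.005, 0.03, 0, 0], [-0.006, 0.036, 0, 0], [-0.007, 0.042, 0, 0], [-0.008, 0.047, 0, 0]]])

```text
t: 18.92
ee_pos: [521.2, 266.3, 297.6]
orientation: [-0.155, 1.568, 0.153]
ft_force: [-9.4, -5.8, 22.2]
width: 0.2
```

Run:
```python
from h import *
o=readout.get_obs(); print(o["t"],o["ee_pos"],tipw(o),o["ft_force"])
s=viewer.get_image("side")
crop(s,210,110,80,130,6,"s16.png",proj(s,model(C0,YAW,3.35)))
print(models.place_of("side","handle_a"))
```

```text
18.925 [521.17338263 266.33605299 297.57665605] [-54.44340111  21.56666458 -25.7223904 ] [-9.35987028 -5.81476451 22.23907153]
[{'position': [594.8, 33.5, 45.3], 'conf': 0.65}, {'position': [574.4, 203.8, 162.7], 'conf': 0.58}]
```

View pics/s16.png

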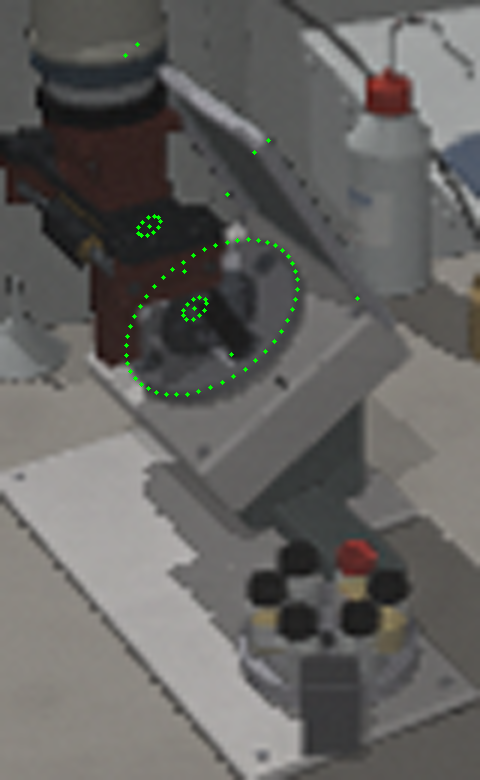

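Call:
apply_moves(commands=[[[0, 0, 0.012, 0], [0.004, -0.022, 0.012, 0], [0.008, -0.046, 0.012, 0], [0.008, -0.046, 0.006, 0], [0.008, -0.046, 0.001, 0], [0.008, -0.046, -0.0005, 0]]])

```text
t: 19.77
ee_pos: [530.3, 220.6, 297.4]
orientation: [-0.153, 1.566, 0.154]
ft_force: [-11.6, -1.6, 32.5]
width: 0.7
```

Call:
apply_moves(commands=[[[-0.001, 0.005, 0, 0], [-0.002, 0.01, 0, 0], [-0.003, 0.016, 0, 0], [-0.004, 0.022, 0, 0], [-0.005, 0.028, 0, 0], [-0.006, 0.034, 0, 0], [-0.007, 0.04, 0, 0], [-0.008, 0.046, 0, 0]]])

```text
t: 20.78
ee_pos: [520.9, 266.2, 297.0]
orientation: [-0.155, 1.57, 0.153]
ft_force: [-11.1, -6.4, 29.7]
width: 0.7
```

Run:
```python
from h import *
o=readout.get_obs(); print(o["t"],o["ee_pos"],tipw(o),o["ft_force"])
s=viewer.get_image("side")
crop(s,210,110,80,130,6,"s17.png",proj(s,model(C0,YAW,3.85)))
print(models.place_of("side","handle_a"))
```

```text
20.775 [520.86781083 266.16072034 297.04568447] [-55.00536935  21.41577479 -26.25246837] [-11.10722631  -6.44543726  29.71011027]
[{'position': [541.2, 212.7, 143.8], 'conf': 0.52}]
```

View pics/s17.png

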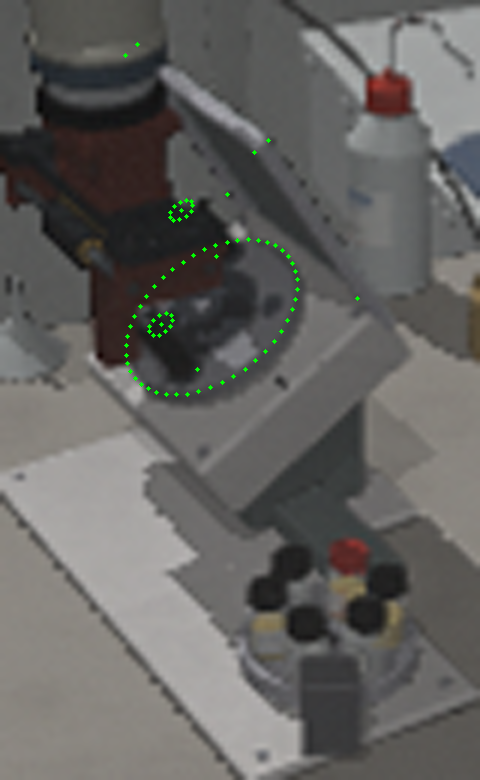

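Call:
apply_moves(commands=[[[0, 0, 0.04, 0], [0, 0, 0.068, 0], [0.004, -0.027, 0.068, 0], [0.008, -0.055, 0.068, 0], [0.012, -0.08, 0.068, 0], [0.012, -0.08, 0.05, 0], [0.012, -0.08, 0.03, 0], [0.012, -0.08, 0.03, 0]]])

```text
t: 21.88
ee_pos: [533.5, 186.6, 323.2]
orientation: [-0.154, 1.57, 0.153]
ft_force: [-0.2, -0.3, -0.1]
width: 0.3
```

Call:
apply_moves(commands=[[[0, 0.006, -0.001, 0], [-0.002, 0.012, -0.003, 0], [-0.003, 0.017, -0.005, 0], [-0.006, 0.023, -0.006, 0], [-0.009, 0.029, -0.007, 0], [-0.011, 0.037, -0.007, 0], [-0.011, 0.037, -0.007, 0]]])

```text
t: 22.75
ee_pos: [523.3, 223.8, 318.8]
orientation: [-0.153, 1.565, 0.154]
ft_force: [-0.2, 1.0, -0.3]
width: 0.6
```

Call:
apply_moves(commands=[[[-0.001, 0.007, 0.001, 0], [-0.001, 0.015, 0.001, 0], [-0.001, 0.021, 0.003, 0], [0, 0.027, 0.004, 0], [-0.001, 0.031, 0.006, 0], [-0.001, 0.036, 0.008, 0], [-0.001, 0.036, 0.008, 0]]])

```text
t: 23.62
ee_pos: [522.4, 259.5, 327.0]
orientation: [-0.153, 1.565, 0.154]
ft_force: [0.3, 0.7, 0.9]
width: 0.4
```

Run:
```python
from h import *
o=readout.get_obs(); print(o["t"],o["ee_pos"],tipw(o),o["ft_force"])
s=viewer.get_image("side")
crop(s,210,110,80,130,6,"s18.png",proj(s,model(C0,YAW,5.6)))
print(models.place_of("side","handle_a"))
```

```text
23.625 [522.36376532 259.51957862 326.96079425] [-53.92901722  14.90433991   3.66084239] [0.34200677 0.66255111 0.86141107]
[{'position': [595.6, 226.2, 183.7], 'conf': 0.38}]
```

View pics/s18.png

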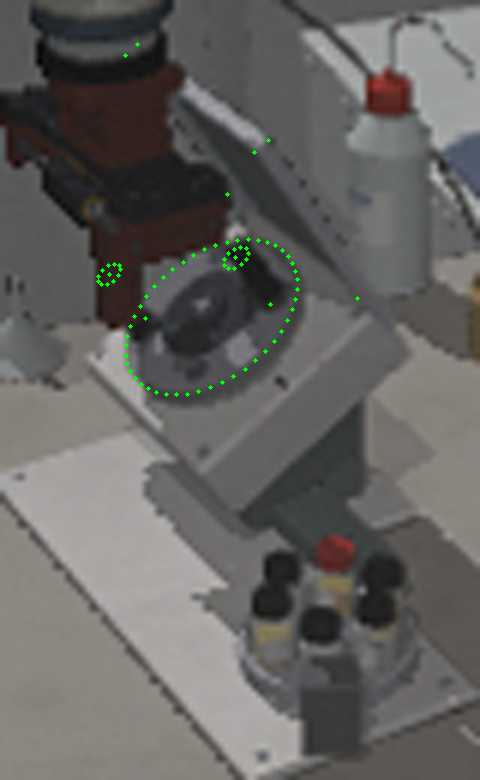

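Call:
apply_moves(commands=[[[0.004, -0.02, 0, 0], [0.008, -0.04, 0, 0], [0.008, -0.04, -0.015, 0], [0.008, -0.04, -0.025, 0], [0.008, -0.04, -0.028, 0], [0.008, -0.04, -0.03, 0], [0.008, -0.04, -0.031, 0]]])

```text
t: 24.6
ee_pos: [529.8, 219.6, 296.9]
orientation: [-0.154, 1.567, 0.154]
ft_force: [-10.3, -0.7, 22.6]
width: 0.5
```

Call:
apply_moves(commands=[[[-0.001, 0.005, 0, 0], [-0.002, 0.011, 0, 0], [-0.003, 0.016, 0, 0], [-0.004, 0.02, 0, 0], [-0.005, 0.025, 0, 0], [-0.006, 0.03, 0, 0], [-0.006, 0.03, 0, 0]]])

```text
t: 25.48
ee_pos: [521.7, 249.2, 295.4]
orientation: [-0.155, 1.574, 0.153]
ft_force: [-14.6, -2.3, 14.4]
width: 0.5
```

```bash
cat > ang.py <<'E'
from h import *
import sys
o=readout.get_obs(); print(o["t"],o["ee_pos"],tipw(o),o["ft_force"])
s=viewer.get_image("side")
th=float(sys.argv[1]); crop(s,210,110,80,130,6,sys.argv[2],proj(s,model(C0,YAW,th)))
for n in ("side","top"):
    if n=="top": viewer.get_image("top")
    for d in models.place_of(n,"handle_a"):
        p=np.array(d["position"])-C0; Fv=np.array([np.cos(YAW),np.sin(YAW)]);f=p[:2]@Fv;y=p[:2]@[-Fv[1],Fv[0]]
        x=C31*f+S31*p[2]; s_=-S31*f+C31*p[2]
        if np.hypot(x,y)<65: print(n,d["conf"],"x,y,s",x,y,s_,"theta",np.arctan2(-x,-y))
E
python3 ang.py 6.1 s19.png
```

```text
25.475 [521.67591395 249.15239186 295.43223313] [-58.20879911   4.57949477 -27.86108429] [-14.5568488   -2.31887104  14.40801976]
side 0.59 x,y,s 11.423629265522308 -43.33596860602898 30.818249778032065 theta -0.2577429226297499
top 0.6 x,y,s 13.101884161638221 -42.266984941804715 30.043179181708908 theta -0.3005866500221455
```

View pics/s19.png

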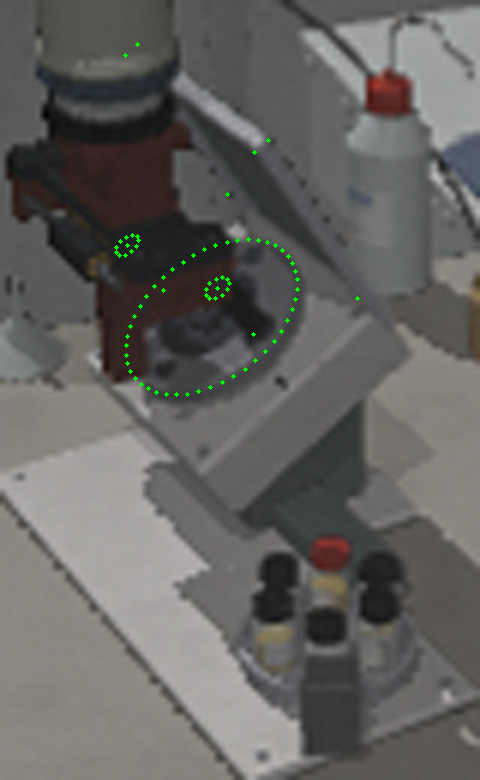

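Call:
apply_moves(commands=[[[0, 0.003, 0, 0], [-0.001, 0.006, 0, 0], [-0.002, 0.01, 0, 0], [-0.002, 0.01, 0, 0]]])

```text
t: 26.18
ee_pos: [520.5, 259.4, 296.3]
orientation: [-0.155, 1.571, 0.153]
ft_force: [-12.1, -1.8, 16.9]
width: 0.1
```

```bash
python3 ang.py 6.2 s20.png
```

```text
26.175 [520.54952171 259.41327933 296.26392583] [-56.76617268  14.95687847 -27.03352557] [-12.11291448  -1.8117684   16.90984786]
side 0.59 x,y,s 2.594662949704732 -45.299676263039906 31.10670433590179 theta -0.05721522238277488
```

View pics/s20.png

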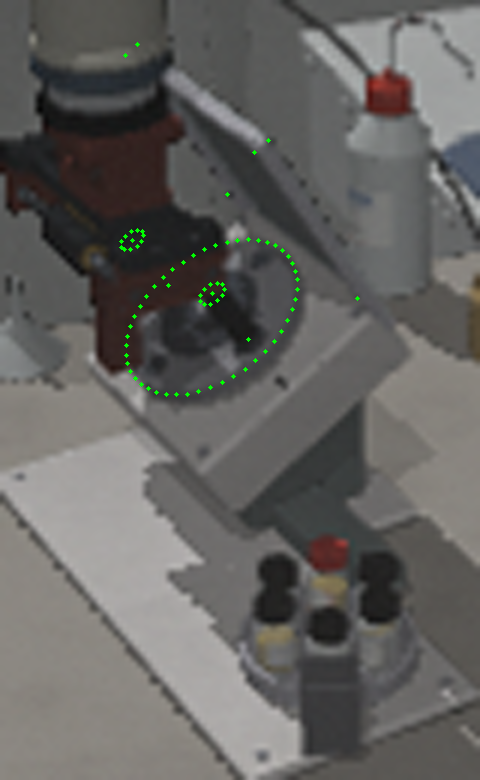

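Call:
apply_moves(commands=[[[0, 0, 0.01, 0], [0, 0, 0.06, 0], [0, 0, 0.11, 0], [-0.05, -0.01, 0.13, 0], [-0.1, -0.02, 0.13, 0], [-0.15, -0.03, 0.13, 0], [-0.15, -0.03, 0.13, 0]]])

```text
t: 27.25
ee_pos: [369.7, 228.5, 425.8]
orientation: [-0.155, 1.566, 0.154]
ft_force: [0.1, -0.3, 0.8]
width: 0.3
```

```bash
python3 ang.py 6.2 s21.png
python3 - <<'E'
from h import *
import pickle; t0,s0=pickle.load(open("im0.pkl","rb"))
t=viewer.get_image("top");s=viewer.get_image("side")
pickle.dump((t,s),open("im1.pkl","wb"))
def two(a,b,box,sc,name):
    u,v,w,h=box; f=lambda i:cv2.resize(i["color"][v:v+h,u:u+w,::-1],None,fx=sc,fy=sc,interpolation=cv2.INTER_CUBIC)
    cv2.imwrite("pics/"+name,np.hstack([f(a),f(b)]))
two(s0,s,(218,145,50,40),8,"cmp_s.png"); two(t0,t,(140,155,60,50),6.5,"cmp_t.png")
E
```

```text
27.25 [369.73355056 228.50585587 425.76425295] [-209.88595522   13.43869448  102.46430826] [ 0.13730774 -0.26616424  0.82749124]
side 0.57 x,y,s 4.2574916213117415 -44.833233367108924 28.357625975120232 theta -0.09467892827350965
top 0.6 x,y,s -5.255411017899876 46.712834534078226 27.423744179538435 theta 3.02955910101281
top 0.51 x,y,s 5.791348954504528 -43.86517064188592 28.369298226170294 theta -0.13126694814846945
```

View pics/cmp_s.png

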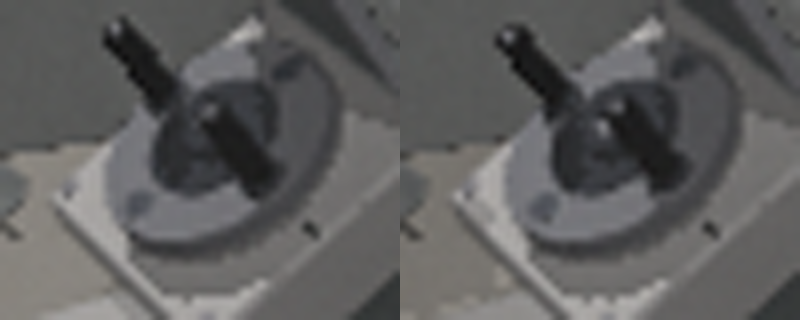

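View pics/cmp_t.png

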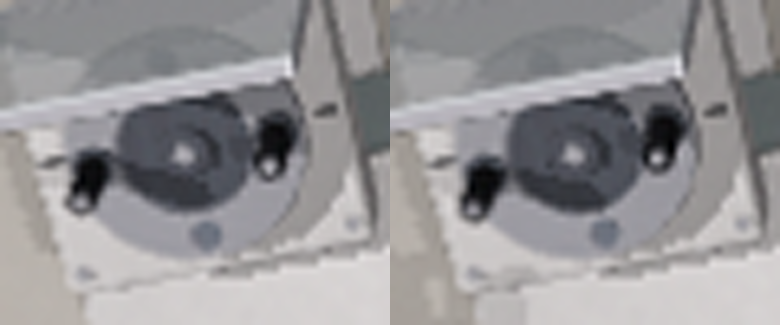

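```bash
cat > fine.py <<'E'
from h import *
import pickle,sys
from scipy.optimize import least_squares, minimize_scalar
t0,s0=pickle.load(open("im0.pkl","rb")); 
if len(sys.argv)>1: t1=viewer.get_image("top");s1=viewer.get_image("side")
else: t1,s1=pickle.load(open("im1.pkl","rb"))
def dark(im,box,thr):
    u,v,w,h=box; g=im["color"][v:v+h,u:u+w].astype(float).max(2); wt=np.clip(thr-g,0,None)
    yy,xx=np.mgrid[v:v+h,u:u+w]; return np.array([(wt*xx).sum(),(wt*yy).sum()])/wt.sum()
for nm,a,b,boxes in (("top",t0,t1,[(149,174,10,12),(177,168,10,14)]),("side",s0,s1,[(229,145,11,16),(240,155,14,16)])):
    for bx,k in zip(boxes,(np.pi,0)):
        d=dark(b,bx,60)-dark(a,bx,60)
        def m(th): 
            x,y=-46*np.sin(th+k),-46*np.cos(th+k); return proj(a,W(C0,YAW,[[x,y,30]]))[0]
        J=(m(.05)-m(-.05))/.1
        print(nm,"B" if k else "A",d.round(2),"dtheta",(d@J)/(J@J), J.round(1))
E
python3 fine.py
```

```text
top B [0.41 1.04] dtheta -0.08031364820475653 [ -3.6 -13.4]
top A [-0.38 -0.98] dtheta -0.0753275684907802 [ 3.3 13.5]
side B [-0.64  0.7 ] dtheta -0.07642140472648222 [ 9.2 -8.3]
side A [ 0.8  -0.52] dtheta -0.07243496863820997 [-9.6  8.7]
```

Call:
apply_moves(commands=[[[0.05, 0.007, 0, 0], [0.1, 0.014, 0, 0], [0.152, 0.021, -0.02, 0], [0.152, 0.021, -0.07, 0], [0.152, 0.021, -0.115, 0], [0.152, 0.021, -0.126, 0], [0.152, 0.021, -0.129, 0], [0.152, 0.021, -0.13, 0]]])

```text
t: 28.55
ee_pos: [523.8, 249.8, 297.2]
orientation: [-0.154, 1.569, 0.152]
ft_force: [-11.0, -3.6, 17.1]
width: 0.3
```

Call:
apply_moves(commands=[[[0, 0.002, 0, 0], [-0.001, 0.004, 0, 0], [-0.001, 0.004, 0, 0]]])

```text
t: 28.92
ee_pos: [523.1, 254.0, 297.6]
orientation: [-0.153, 1.567, 0.153]
ft_force: [-8.8, -2.7, 11.3]
width: 0.4
```

Call:
apply_moves(commands=[[[0, 0, 0.01, 0], [0, 0, 0.06, 0], [0, 0, 0.11, 0], [-0.05, -0.01, 0.13, 0], [-0.1, -0.02, 0.13, 0], [-0.15, -0.03, 0.13, 0], [-0.15, -0.03, 0.13, 0]]])

```text
t: 29.8
ee_pos: [371.2, 223.4, 426.8]
orientation: [-0.154, 1.565, 0.154]
ft_force: [1.3, 0.1, 0.7]
width: 0.4
```

```bash
python3 fine.py now; python3 ang.py 6.28 s22.png
python3 - <<'E'
from h import *
t=viewer.get_image("top");s=viewer.get_image("side"); crop(t,130,135,120,75,6.5,"t22.png",[])
crop(s,240,190,50,60,10,"s23.png",[])
for n in("top","side"):
  for l in("scan_place","new_vial_mid","bottle_large_mid","bottle_small_mid"): print(n,l,[(np.round(d["position"],1).tolist(),round(d["conf"],2)) for d in models.place_of(n,l)])
E
```

```text
top B [ 0.01 -0.19] dtheta 0.012761723519229069 [ -3.6 -13.4]
top A [-0.    0.33] dtheta 0.023188744564678475 [ 3.3 13.5]
side B [ 0.15 -0.19] dtheta 0.01960323953513803 [ 9.2 -8.3]
side A [-0.22  0.02] dtheta 0.013463013357715915 [-9.6  8.7]
29.9 [374.12352664 224.42550405 427.15814195] [-205.57571707    8.81836206  103.85937081] [ 0.61613529  0.17628625 -0.30987873]
side 0.57 x,y,s 0.5164960134585908 -47.04752429370805 28.505502796846653 theta -0.01097773524292706
side 0.45 x,y,s 3.760091050553795 41.61158469092242 29.12314774885662 theta -3.0514757563896535
top 0.39 x,y,s 1.1042907639437765 44.56727247883363 26.752360002550592 theta -3.1168196578077723
top scan_place [([576.2, 31.6, 19.7], 0.7)]
top new_vial_mid [([563.6, 87.1, 46.3], 0.48), ([575.4, 33.7, 47.0], 0.42)]
top bottle_large_mid [([444.0, -115.9, 33.6], 0.66), ([560.1, 91.1, 50.2], 0.34)]
top bottle_small_mid [([424.2, -386.9, 28.0], 0.59)]
side scan_place [([573.8, 34.1, 23.0], 0.85)]
side new_vial_mid [([579.3, 31.4, 45.6], 0.56)]
side bottle_large_mid [([445.4, -115.8, 37.0], 0.61)]
side bottle_small_mid [([424.5, -390.6, 29.3], 0.53)]
```

View pics/t22.png

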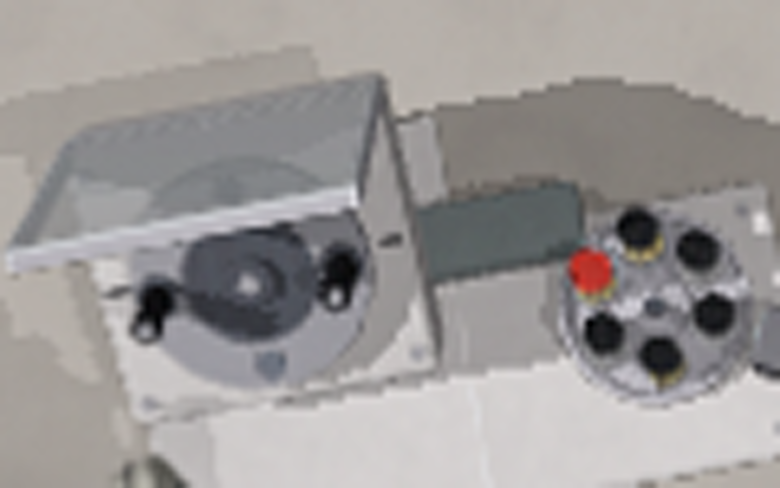

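View pics/s22.png

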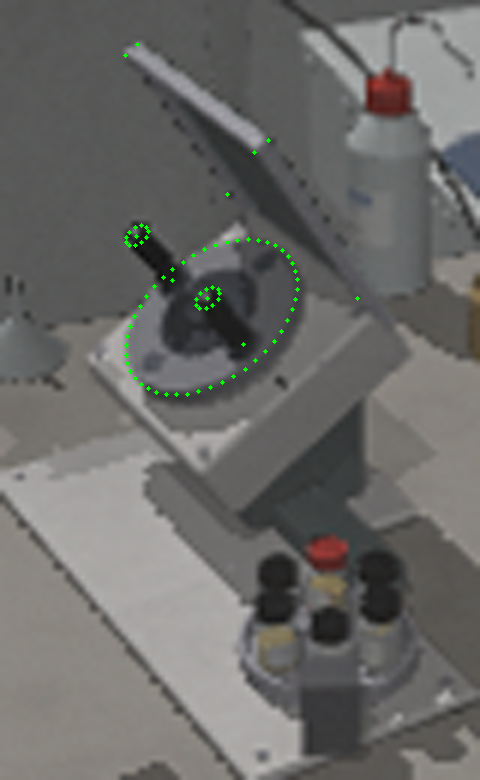

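```bash
python3 -c "
from workcell import workorder; print(workorder.close_job())"
```

```text
the job is handed in; nothing more can be done
None
```

The vial is at the scanner place, the flywheel has made one clockwise revolution back to its home marks, and I handed the job in at about 30 s.

**Loading:** I gripped the loose vial and lowered it into the empty place. Floor contact showed at the expected height, about 22 mm, and the picture after letting go showed it standing upright.

**Turning:** The interface cannot tilt the tool, so a grip along the handles was not possible. With closed fingers I pushed handle A through the lower part of its circle, then handle B. Near the level positions the hood leaves no room, so there I drove the wheel by pressing the fingertips on its face and stroking it round. I stopped just short of home, measured, and made one small correcting nudge of 4 mm.

**Last checks before handing in:**
- **Wheel angle:** comparing the first and last pictures puts it 0.01–0.02 rad past home, from both cameras and both handles. The position network's readings scattered from −0.01 to +0.09 rad.
- **Vials:** all six look upright. The loaded vial's cap is within about 0.5 pixel (under 2 mm) of where the previous vial stood at the scan place. The position network was less exact: 2–6 mm from its own reading of the scan place. Its top guess in the top view was a different vial, which I did not count.
- **Bottles:** both read within about 5 mm of their first readings, which is network noise.
- **Robot:** clear of everything.

No check failed.

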